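# Right the toppled flask on its docked carrier

## Task

The round-bottomed flask has toppled over in its white ring on the green carrier. Swing the clamp bar up until it stands upright, clear of the carrier, slide the carrier out from under it all the way to the dock's front stop, and only then tip the flask up so that it stands straight in its ring, without lifting it out of the ring. Let go of everything and leave the other labware where it stands.

Things in the scene. Friction and masses are not known exactly. Their poses are not given: they have to be found in the camera images.
- dock: Fixed grey dock: base 304 x 130 mm, 12 mm thick, with 10 mm high side rails along its x axis. Origin at bench level on the centre line, under the middle of the parked carrier; z up. -x is the way out: the carrier slides 92 mm along -x to a low black front stop. +y is the bar's hinge side. The base reaches from x = -197 to +107 mm.
- bar (a joint): Angle (rad) of the steel clamp bar, hinged on the dock's +y side and lying across the carrier just on the -x side of the carrier's tab, which it blocks. About 0 = lowered, level; grows as the free (-y) end is lifted; pi/2 = upright; limit 1.8. The hinge axis is parallel to the dock's x axis. The hinge is stiff: the bar stays where it is left; about 2 N at the grip lifts it.
- bar_hinge (a point): Point on the bar's hinge axis, 35 mm above the bench (dock frame x = 48, y = 80 mm).
- bar_grip (a point): Centre of the blue grip at the bar's free end, 190 mm from the hinge axis. Its x axis is parallel to the hinge axis, its y axis points along the bar to the hinge. Grip 16 mm wide (x), 44 mm long (along the bar), 16 mm thick, 35 mm above the bench when lowered, free space below and beside it. Pinched across its width it can turn between the fingers.
- carrier: Green carrier, loose (about 0.55 kg): a plate 190 x 100 x 12 mm lying on the dock between the rails, its top 24 mm above the bench, with a white ring and a tab. Origin under the plate's centre, axes as the dock's.
- tab (a point): Centre of the upright green tab at the carrier's rear: 14 mm thick (x), 50 mm wide (y), 50 mm tall, its top 74 mm above the bench. It lies at +74 mm along the dock's x when parked and at -18 mm when the carrier is fully out. The space behind it (+x side) is free, so it can be pushed from there, or pinched; mind the raised bar beside it, up to 235 mm high.
- seat (a point): Centre of the smooth white plastic ring fixed on the carrier (outside diameter 84, hole 52, 25 mm high, its top 49 mm above the bench), at the height where the centre of the seated flask's bulb lies: 74 mm above the bench, 40 mm in front (-x) of the plate's centre.
- flask_center (a point): Centre of the bulb of the loose amber round-bottom flask (bulb 72 mm and neck 24 mm in diameter, 120 mm tall with cap, about 0.16 kg). Its z axis points along the neck to the cap. It starts tipped by about 50 degrees to a varying side, bulb in the ring. Friction keeps it at any tilt where it is left; under 1 N on the cap turns it about the bulb's centre.
- flask_top (a point): Centre of the top of the flask's red cap (31 mm in diameter, 18 mm high), 84 mm from the bulb's centre along the neck. Cap and neck are smooth and slippery. As the flask turns up the cap rises by about 30 mm; a finger that rises along with it pushes best.
- tube_rack: Green rack of red-capped tubes, a bystander, 75 x 150 mm and about 115 mm tall; origin under its centre.
- micro_rack: Dark teal microtube rack, a bystander, 90 x 190 mm, 55 mm tall; origin under its centre.
- beaker: Glass beaker, a bystander, 76 mm across, 90 mm tall; origin under its centre.
- reagent: Amber reagent bottle with a blue cap, a bystander, 68 mm across, 130 mm tall; origin under its centre.
- jar: White jar with a red lid, a bystander, 70 mm across, 75 mm tall; origin under its centre.
- marker: Black marker pen lying on the bench, a bystander, 145 mm long; origin at bench level under it.
- tray: Empty white tray, a bystander, 110 x 170 x 30 mm; origin under its centre.

How it is judged:
On the way, in this order (a step that is already met when the one before it is completed fails the run):
1. the clamp bar is swung up past 1.25 rad (value of joint bar above 1.25 rad), for 0.2 s.
2. the carrier is slid out to within 12 mm of the front stop (x of tab in the frame of dock below -0.006 m), for 0.2 s.
3. the flask stands upright in its ring, within 0.17 rad (angle between flask_center's own z axis and vertical below 0.17 rad and distance between flask_center and seat below 0.008 m), for 0.2 s.
At the end, for the whole second after the job is handed in: The clamp bar stands raised (over 1.25 rad), the carrier lies within 12 mm of its front stop, and the flask stands at rest in the white ring, within 0.17 rad (10 degrees) of upright, its bulb's centre within 8 mm of the seat point (all of step 3 and value of joint bar above 1.25 rad and x of tab in the frame of dock below -0.006 m and linear speed of flask below 0.02 m/s and angular speed of flask below 0.1 rad/s); the robot touches nothing.
It fails at once if the flask is lifted or knocked out of its ring (bulb centre over 20 mm from the seat point) (distance between flask_center and seat above 0.02 m).
It fails at once if a bystander is moved by over 30 mm (distance of any of tube_rack, micro_rack, beaker, reagent, jar, marker, tray from where it was at the start of the episode above 0.03 m).
It also fails if it takes over 72 s, if anything falls off the work surface, if the arm or the gripper's body presses on something with over 40 N, if the wrist force passes 120 N, or if a joint passes its speed limit or range.

## Robot

A 6-joint arm with a two-finger parallel gripper is mounted at the origin on the work surface. World frame = base frame: x ahead of the robot, y to its left, z up, the work surface at z = 0. Lengths are in m, angles in rad, forces in N, time in s.
With the tool pointing down it reaches from about 0.35 to 0.95 m from the base axis. Payload 17.4 kg.
Tool frame: the origin (TCP) lies midway between the tips of the shut fingers; the grasp point (between the pads) lies 19 mm behind it (env.grip_depth is the distance from the TCP to the grasp point, in m); z points along the fingers, y is the direction in which the jaws open and shut (so a half turn about z gives the same grasp; the last joint's range is limited). The gripper opens to 93 mm and grips with 3 to 60 N. Pads are 15 mm wide; open, the fingers measure 128 mm over their backs; the gripper's body (75 mm by 188 mm) begins 65 mm behind the grasp point.
Start: joints at [-1.282, 0.116, 1.442, -0, 1.584, -0.038], TCP at [0.217, -0.639, 0.219] pointing down, gripper open.
Joint ranges: [-2.83, 2.83], [-0.83, 2.19], [0.07, 2.5], [-1.14, 4.28], [0.01, 3], [-2.97, 2.97]. Speed limits (rad/s): [1.89, 1.89, 2.22, 3.14, 3.14, 3.14].

## Interface

Orientations are given as a unit quaternion [x, y, z, w].
In Python, from station import env gives the robot as it stands.
- The arm moves only by the shell command python3 -m jog 'ROWS' [FORCE]. ROWS is text: rows parted by semicolons, each of 7 numbers parted by spaces: the closure, from 0 (fully open) to 1 (shut), then the shift along the tool's x, y, z in m, then the turn, a rotation vector about the tool's x, y, z in rad. In form: claw tx ty tz ax ay az; .... A call has exactly 5 rows; each row shifts and turns the commanded pose from where the row before left it, along the tool's axes as they then stand; what a row does not reach is not made up. A row lasts 1/8 s, in which the tool goes at most 62.5 mm and 10.7 degrees, less where a joint would pass 70% of its speed; a pose out of reach is approached as far as the arm can. A call is refused whole if a number of a shift passes 0.0625 or a number of a turn 0.188, either way. A call with a gripper value outside its range is refused whole. The fingers move at their own pace and stop on an object; FORCE is the grip in N (left out, the last holds). Time passes only in rows, so rows that do not move let the fingers close, or fill a call up. It gives the time, the measured TCP pose, the force and the opening at its end, in the units of the state.
- env.get_obs(): the state, without advancing time (a new reading comes with each control period).
- env.read_camera(name): name is "scene" or "top"; returns the picture (480x640x3 uint8, red, green, blue); there is no depth.
- env.camera_params(name): a dict with "mtx" (3x3 intrinsics, pixels), "eye" and "orientation" of the camera in the world. Camera axes: x right, y up, looking along -z (the intrinsics and any distortion apply to the point x, -y, -z); pixel columns grow to the right and rows downward; lengths in m; the calibration is good to about 2 mm. A picture is of the moment at which its call begins. camera_params takes no time and is no camera call.
- env.job_done(): hands the job in, once; it reports no verdict.
The state is a dict: "time": time; "joint_pos": joint angles; "joint_vel": joint speeds; "joint_efforts": joint torques, N m; "eef_pos": TCP position; "tcp_rot": TCP orientation; "ft_force": force on the tool from outside, world axes, zero at the start; "ft_torque": the same for the moment, N m; "opening": opening from 0.0 (shut) to 1.0 (fully open).
Only numpy, scipy, OpenCV 4.12 (cv2) and the standard library are available. Lean on these libraries where they do the work, as an engineer would, in place of code of your own. Each camera call takes 0.05 s, during which the arm holds its last target. There are 200 camera calls.

## Working session

There is one attempt and no reset: what is moved stays moved. The work goes in short steps, Python scripts to look and compute and a shell command to move; the robot and the scene stay as the last step left them, time stands still between calls to the robot, and variables do not carry over. Pictures are saved under pics/ and viewed, about 8 in all and at most 12, crops included, and the job is handed in when it is done.

```bash
ls; mkdir -p pics
python3 - <<'E'
from station import env
import cv2
for n in("top","scene"):
    im=env.read_camera(n); cv2.imwrite(f"pics/{n}0.png",im[:,:,::-1])
    print(n,env.camera_params(n))
o=env.get_obs();print(o["time"],o["eef_pos"],o["tcp_rot"],o["opening"],env.grip_depth)
E
```

```text
pics
top {'mtx': array([[577.87054501,   0.        , 322.59264229],
       [  0.        , 577.87054501, 231.28759373],
       [  0.        ,   0.        ,   1.        ]]), 'eye': array([0.21845448, 0.0088337 , 1.84182949]), 'orientation': array([ 0.06980024, -0.06435325, -0.70080161,  0.70701039])}
scene {'mtx': array([[553.66352301,   0.        , 317.87412822],
       [  0.        , 553.66352301, 236.77613396],
       [  0.        ,   0.        ,   1.        ]]), 'eye': array([ 1.33144129, -0.56414327,  1.06488728]), 'orientation': array([0.3460168 , 0.18090236, 0.40263238, 0.82790934])}
0.1 [ 0.21664729 -0.63912005  0.21800925] [ 9.86677062e-01  1.62690334e-01 -6.02367416e-05 -4.76494038e-04] 1.0010851206153604 0.0188
```

View pics/top0.png

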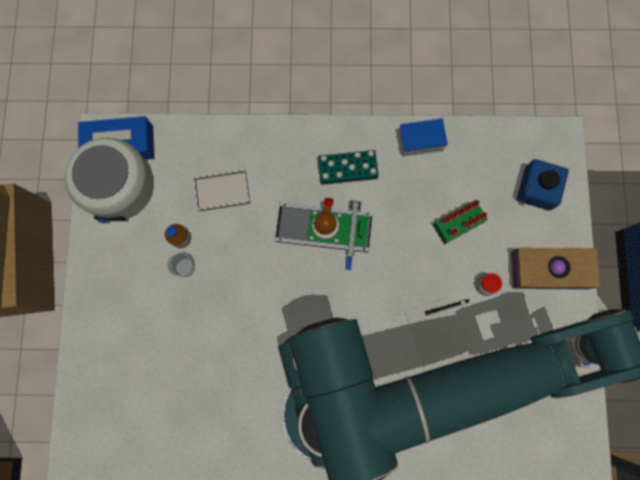

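View pics/scene0.png

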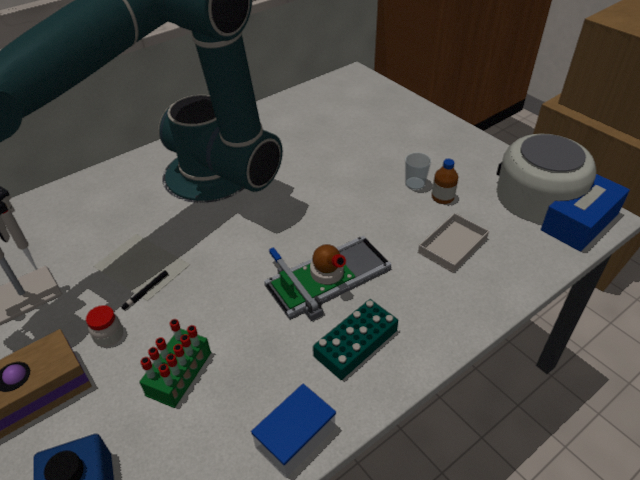

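The top picture shows the dock at about (323,228), with its way out to image left (world +y). The grip is at (349,264), the hinge near (354,205), the flask cap at (328,203) and the tab at about (362,229). In the scene picture the flask cap (340,260) leans toward world +x. I'll enlarge both for precise points.

```bash
python3 - <<'E'
import cv2,numpy as np
a=cv2.imread("pics/top0.png")[185:285,260:390]; b=cv2.imread("pics/scene0.png")[225:325,255:400]
a=cv2.resize(a,None,fx=5.5,fy=5.5,interpolation=cv2.INTER_CUBIC)
b=cv2.resize(b,None,fx=5.5,fy=5.5,interpolation=cv2.INTER_CUBIC)
cv2.imwrite("pics/a.png",a);cv2.imwrite("pics/b.png",b)
E
cat > h.py <<'E'
import numpy as np, cv2
from station import env
from scipy.spatial.transform import Rotation as R
def ray(n,u,v):
    p=env.camera_params(n);K=p["mtx"]
    d=R.from_quat(p["orientation"]).apply([(u-K[0,2])/K[0,0],-(v-K[1,2])/K[1,1],-1]); return np.array(p["eye"]),d
def at(n,u,v,z):
    e,d=ray(n,u,v); return (e+d*(z-e[2])/d[2]).round(4)
def proj(n,P):
    p=env.camera_params(n);K=p["mtx"];q=R.from_quat(p["orientation"]).inv().apply(np.array(P)-p["eye"])
    return np.array([K[0,2]+K[0,0]*q[0]/-q[2],K[1,2]+K[1,1]*q[1]/q[2]])
def tri(u1,v1,u2,v2):
    e1,d1=ray("top",u1,v1);e2,d2=ray("scene",u2,v2)
    s=np.linalg.lstsq(np.c_[d1,-d2],e2-e1,rcond=None)[0];a=e1+s[0]*d1;b=e2+s[1]*d2
    return ((a+b)/2).round(4),np.linalg.norm(a-b).round(4)
E
```

```text
(no output)
```

View pics/a.png

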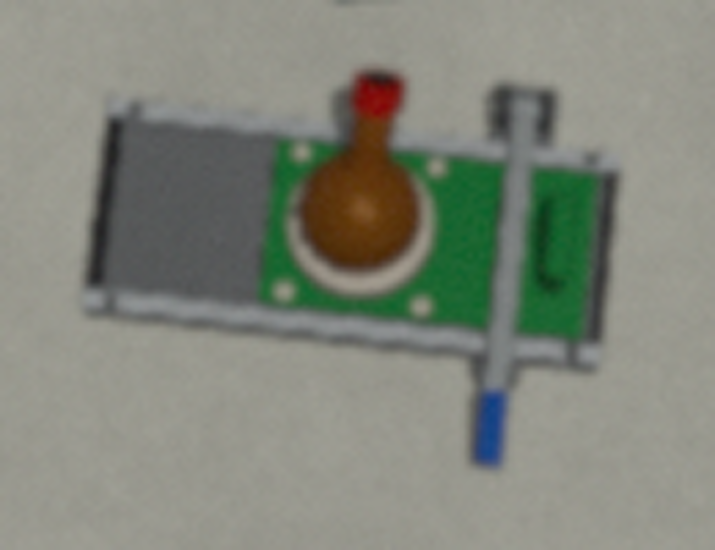

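View pics/b.png

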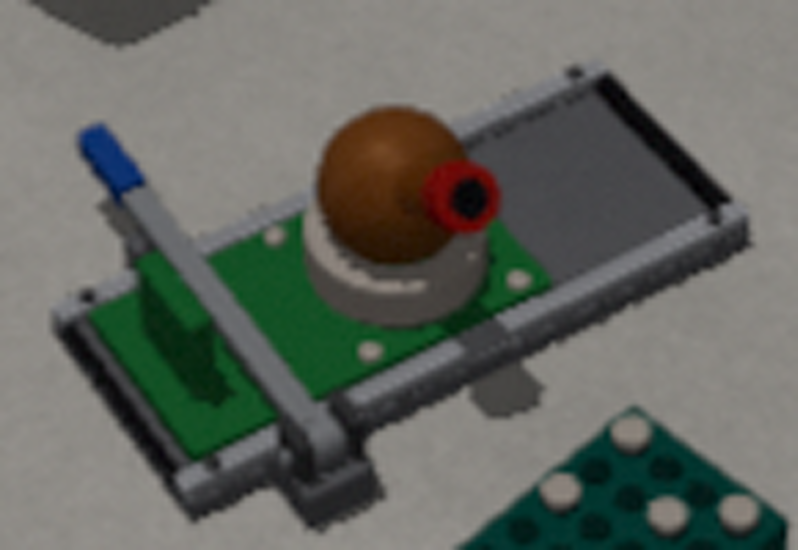

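```bash
cat > fit.py <<'E'
from h import *
from scipy.optimize import least_squares
C=[("top",110,100,-197,65,22),("top",85,310,-197,-65,22),("top",598,365,107,-65,22),("top",615,165,107,65,22),
("scene",62,312,107,-65,22),("scene",180,488,107,65,22),("scene",742,212,-197,65,22),("scene",597,66,-197,-65,22),
("top",488,428,48,-110,37),("scene",110,160,48,-110,37)]
O={"top":(260,185),"scene":(255,225)}
px=lambda n,u,v:np.array([(u+.5)/5.5-.5+O[n][0],(v+.5)/5.5-.5+O[n][1]])
def W(p,q):
    c,s=np.cos(p[2]),np.sin(p[2]);x,y,z=np.array(q)/1000
    return np.array([p[0]+c*x-s*y,p[1]+s*x+c*y,z])
f=lambda p:np.concatenate([proj(c[0],W(p,c[3:]))-px(*c[:3]) for c in C])
r=least_squares(f,[.43,0,-1.6],loss="soft_l1");p=r.x
if __name__=="__main__":
    print(p,np.degrees(p[2]));print(r.fun.reshape(-1,2).round(1))
    for n,q in dict(grip=(48,-110,35),hinge=(48,80,35),tab=(74,0,74),tabout=(-18,0,74),seat=(-40,0,74),seatout=(-132,0,74)).items(): print(n,W(p,q).round(4))
    print("bulb",tri(*px("top",360,210),*px("scene",395,185)))
    top,e=tri(*px("top",379,82),*px("scene",470,200)); print("cap",top,e)
    d=top-W(p,(-40,0,74));print("capdir",d,np.linalg.norm(d),"tilt",np.degrees(np.arccos(d[2]/np.linalg.norm(d))))
    c,s=np.cos(p[2]),np.sin(p[2]);print("in dock",c*d[0]+s*d[1],-s*d[0]+c*d[1])
    o=env.get_obs();print(o["time"],R.from_quat(o["tcp_rot"]).as_matrix().round(3))
    for n,u,v,z in(("tube",460,220,.08),("micro",348,167,.05),("tray",222,190,.02)):print(n,at("top",u,v,z))
E
python3 fit.py
```

```text
[ 0.57587029 -0.02413871 -1.68319516] -96.43997880497055
[[ 0.1 -0.4]
 [-0.8  0.7]
 [ 0.5  2. ]
 [ 1.7 -1.2]
 [-2.3 -2.3]
 [ 1.2  0.5]
 [ 2.5  0.6]
 [ 0.1 -2.4]
 [ 0.7  1.7]
 [ 0.8  1.3]]
grip [ 0.4612 -0.0595  0.035 ]
hinge [ 0.65   -0.0808  0.035 ]
tab [ 0.5676 -0.0977  0.074 ]
tabout [ 0.5779 -0.0063  0.074 ]
seat [0.5804 0.0156 0.074 ]
seatout [0.5907 0.107  0.074 ]
bulb (array([0.5839, 0.015 , 0.0768]), np.float64(0.004))
cap [0.647  0.0055 0.125 ] 0.0025
capdir [ 0.06664322 -0.01010889  0.051     ] 0.08452519104622719 tilt 52.88833052647861
in dock 0.002570242532760455 0.06735652733569326
0.1 [[ 0.947  0.321 -0.   ]
 [ 0.321 -0.947  0.001]
 [ 0.    -0.001 -1.   ]]
tube [ 0.5965 -0.4031  0.08  ]
micro [ 0.7748 -0.0556  0.05  ]
tray [0.7031 0.3538 0.02  ]
```

The fit puts the dock at (0.576,-0.024) with yaw -96.4°, and the cap leans along dock +y at about 53°. I'll turn the jaws along dock x, which makes tool x = dock +y and tool y = dock +x, then go above the grip.

```bash
python3 -m jog '0 0 0 0 0 0 .146;0 0 0 0 0 0 .146;0 0 0 0 0 0 .146;0 .015 -.05 0 0 0 0;0 .015 -.05 0 0 0 0'
python3 -m jog '0 .015 -.05 0 0 0 0;0 .015 -.05 0 0 0 0;0 .015 -.05 0 0 0 0;0 .015 -.05 0 0 0 0;0 .015 -.05 0 0 0 0'
python3 -m jog '0 .015 -.05 0 0 0 0;0 .015 -.05 0 0 0 0;0 .015 -.05 0 0 0 0;0 .015 -.05 0 0 0 0;0 .015 -.05 0 0 0 0'
python3 - <<'E'
from fit import *
print(tri(*px("top",488,428),*px("scene",110,160)),tri(*px("top",522,108),*px("scene",325,440)))
cv2.imwrite("pics/s1.png",cv2.resize(env.read_camera("scene")[180:360,220:420,::-1],None,fx=3.3,fy=3.3,interpolation=cv2.INTER_CUBIC))
o=env.get_obs();m=R.from_quat(o["tcp_rot"]).as_matrix();print(o["time"],o["eef_pos"],m.round(3))
E
```

```text
time: 0.72
eef_pos: [0.2577, -0.5421, 0.2178]
tcp_rot: [0.998, -0.056, -0.0, -0.001]
ft_force: [0.6, -0.1, 0.3]
opening: 0.999
time: 1.35
eef_pos: [0.3601, -0.3015, 0.2185]
tcp_rot: [0.998, -0.056, 0.0, -0.0]
ft_force: [0.5, 0.5, 0.5]
opening: 1.0
time: 1.98
eef_pos: [0.4624, -0.0612, 0.2186]
tcp_rot: [0.998, -0.056, 0.0, 0.0]
ft_force: [0.7, -1.3, 0.3]
opening: 1.0
(array([ 0.464 , -0.0597,  0.045 ]), np.float64(0.0057)) (array([ 0.6538, -0.079 ,  0.0362]), np.float64(0.0043))
2.025 [ 0.46383472 -0.05695476  0.21838296] [[ 0.994 -0.109  0.   ]
 [-0.109 -0.994  0.002]
 [ 0.    -0.002 -1.   ]]
```

View pics/s1.png

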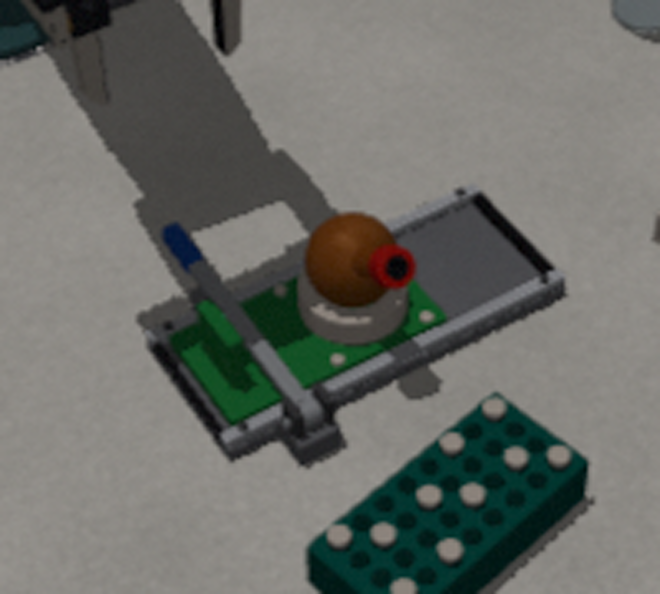

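The picture shows the view onto the dock is unchanged. The open fingers at (70–240, 30) hover above the blue grip (180,245), with free space below them. I'll descend and pinch lightly.

```bash
python3 -m jog '0 0 .003 .05 0 0 0;0 0 0 .05 0 0 0;0 0 0 .05 0 0 0;0 0 0 .03 0 0 0;0 0 0 .018 0 0 0' 10
python3 -m jog '1 0 0 0 0 0 0;1 0 0 0 0 0 0;1 0 0 0 0 0 0;1 0 0 0 0 0 0;1 0 0 0 0 0 0' 10
python3 - <<'E'
from fit import *
cv2.imwrite("pics/s2.png",cv2.resize(env.read_camera("scene")[180:340,220:400,::-1],None,fx=3.5,fy=3.5,interpolation=cv2.INTER_CUBIC))
E
```

```text
time: 2.65
eef_pos: [0.4611, -0.0658, 0.019]
tcp_rot: [0.998, -0.056, -0.001, -0.0]
ft_force: [-0.2, -0.0, 0.5]
opening: 0.998
time: 3.28
eef_pos: [0.4619, -0.066, 0.021]
tcp_rot: [0.998, -0.056, 0.0, 0.0]
ft_force: [0.1, 0.2, -0.4]
opening: 0.511
```

View pics/s2.png

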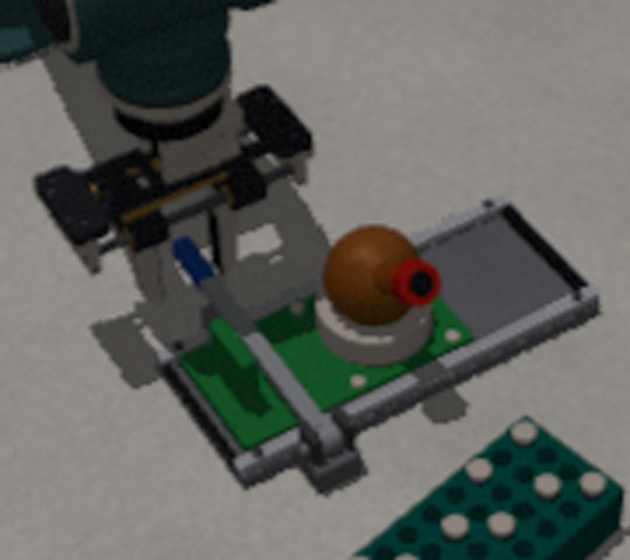

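The grip (190,255) is between the half-shut fingers. The measured y of -0.066 is about 5 mm off, so I'll correct that while closing.

```bash
python3 -m jog '1 0 -.005 0 0 0 0;1 0 0 0 0 0 0;1 0 0 0 0 0 0;1 0 0 0 0 0 0;1 0 0 0 0 0 0' 10
python3 -m jog '1 0 0 0 0 0 0;1 0 0 0 0 0 0;1 0 0 0 0 0 0;1 0 0 0 0 0 0;1 0 0 0 0 0 0' 10
python3 -m jog '1 0 0 0 0 0 0;1 0 0 -.005 0 0 0;1 0 0 -.005 0 0 0;1 0 0 0 0 0 0;1 0 0 0 0 0 0' 12
```

```text
time: 3.95
eef_pos: [0.4624, -0.0607, 0.0206]
tcp_rot: [0.998, -0.056, -0.0, -0.0]
ft_force: [1.0, 4.7, 0.8]
opening: 0.17
time: 4.58
eef_pos: [0.4624, -0.0608, 0.0206]
tcp_rot: [0.998, -0.056, 0.0, -0.0]
ft_force: [-0.3, 5.0, 0.4]
opening: 0.17
time: 5.2
eef_pos: [0.4626, -0.0608, 0.0308]
tcp_rot: [0.998, -0.056, 0.0, -0.0]
ft_force: [2.0, 5.3, -0.3]
opening: 0.173
```

```bash
python3 -m jog '1 .0025 -.001 -.019 0 0 0;1 .0045 0 -.0185 0 0 0;1 .006 0 -.018 0 0 0;1 .008 0 -.0175 0 0 0;1 .0095 0 -.0165 0 0 0'
python3 -m jog '1 .011 0 -.0155 0 0 0;1 .0125 0 -.014 0 0 0;1 .014 0 -.013 0 0 0;1 .015 0 -.0115 0 0 0;1 .016 0 -.010 0 0 0'
```

```text
time: 5.82
eef_pos: [0.4932, -0.0639, 0.1215]
tcp_rot: [0.998, -0.056, 0.0, 0.001]
ft_force: [1.8, -4.9, -4.4]
opening: 0.173
time: 6.45
eef_pos: [0.5613, -0.0712, 0.1852]
tcp_rot: [0.998, -0.056, -0.0, 0.0]
ft_force: [-1.4, -2.8, -4.6]
opening: 0.169
```

```bash
python3 -m jog '1 .017 0 -.008 0 0 0;1 .018 0 -.0065 0 0 0;1 .0185 0 -.0045 0 0 0;1 .0185 0 -.0025 0 0 0;1 .019 0 -.0005 0 0 0'
python3 - <<'E'
from fit import *
cv2.imwrite("pics/s3.png",cv2.resize(env.read_camera("scene")[120:340,200:420,::-1],None,fx=2.7,fy=2.7,interpolation=cv2.INTER_CUBIC))
E
```

```text
time: 7.08
eef_pos: [0.6521, -0.0811, 0.2078]
tcp_rot: [0.998, -0.056, 0.0, -0.0]
ft_force: [-2.4, 1.2, 3.9]
opening: 0.171
```

View pics/s3.png

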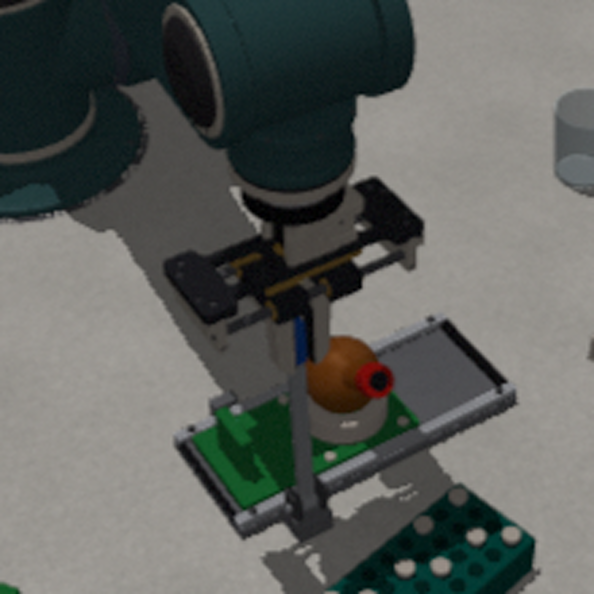

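The bar stands upright at about (302,430), still pinched. I'll release it, rise, and go behind the tab.

```bash
python3 -m jog '.5 0 0 0 0 0 0;.5 0 0 0 0 0 0;.5 0 0 0 0 0 0;.5 0 0 0 0 0 0;.5 0 0 0 0 0 0'
python3 -m jog '.5 0 0 -.03 0 0 0;.5 0 0 -.04 0 0 0;.5 0 0 -.04 0 0 0;1 0 .02 0 0 0 0;1 -.02 .02 0 0 0 0'
python3 -m jog '1 -.03 .03 0 0 0 0;1 -.03 0 0 0 0 0;1 0 0 .03 0 0 0;1 0 0 .03 0 0 0;1 0 0 0 0 0 0'
python3 - <<'E'
from fit import *
cv2.imwrite("pics/s4.png",cv2.resize(env.read_camera("scene")[120:340,200:420,::-1],None,fx=2.7,fy=2.7,interpolation=cv2.INTER_CUBIC))
E
```

```text
time: 7.75
eef_pos: [0.6512, -0.0811, 0.2062]
tcp_rot: [0.998, -0.056, 0.0, 0.0]
ft_force: [-0.6, 0.6, -0.5]
opening: 0.498
time: 8.38
eef_pos: [0.6271, -0.1194, 0.3149]
tcp_rot: [0.998, -0.055, -0.001, -0.0]
ft_force: [0.5, -0.8, -0.4]
opening: 0.337
time: 9.0
eef_pos: [0.563, -0.1419, 0.2533]
tcp_rot: [0.998, -0.056, -0.002, -0.0]
ft_force: [-1.0, 0.0, 0.8]
opening: 0.006
```

View pics/s4.png

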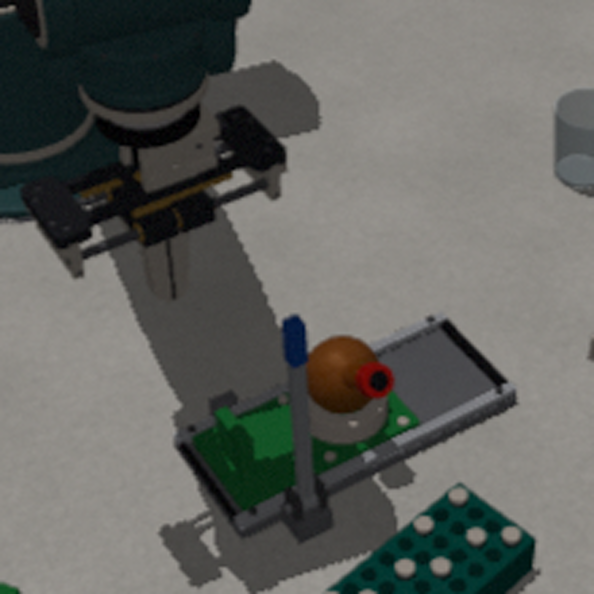

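The bar is free and stands upright at (298,400). The shut fingers hover at dock (118,-1), behind the tab (225,440). I'll descend and push.

```bash
python3 -m jog '1 0 0 .05 0 0 0;1 0 0 .05 0 0 0;1 0 0 .05 0 0 0;1 0 0 .04 0 0 0;1 0 0 .015 0 0 0'
python3 -m jog '1 0 -.005 0 0 0 0;1 0 -.005 0 0 0 0;1 0 -.005 0 0 0 0;1 0 -.005 0 0 0 0;1 0 -.005 0 0 0 0'
python3 -m jog '1 0 -.006 0 0 0 0;1 0 -.006 0 0 0 0;1 0 -.006 0 0 0 0;1 0 -.006 0 0 0 0;1 0 -.006 0 0 0 0'
```

```text
time: 9.68
eef_pos: [0.5638, -0.1418, 0.0501]
tcp_rot: [0.998, -0.056, -0.001, -0.0]
ft_force: [0.4, 0.1, -0.1]
opening: 0.005
time: 10.3
eef_pos: [0.5671, -0.1171, 0.0519]
tcp_rot: [0.998, -0.056, 0.0, 0.001]
ft_force: [-0.6, -6.7, 3.5]
opening: 0.005
time: 10.92
eef_pos: [0.5705, -0.0875, 0.0518]
tcp_rot: [0.998, -0.056, 0.0, 0.001]
ft_force: [-0.9, -6.2, 3.4]
opening: 0.008
```

```bash
python3 -m jog '1 0 -.006 0 0 0 0;1 0 -.006 0 0 0 0;1 0 -.006 0 0 0 0;1 0 -.006 0 0 0 0;1 0 -.006 0 0 0 0'
python3 -m jog '1 0 -.005 0 0 0 0;1 0 -.005 0 0 0 0;1 0 -.004 0 0 0 0;1 0 -.003 0 0 0 0;1 0 -.002 0 0 0 0'
python3 - <<'E'
from fit import *
cv2.imwrite("pics/s5.png",cv2.resize(env.read_camera("scene")[160:340,210:420,::-1],None,fx=3.3,fy=3.3,interpolation=cv2.INTER_CUBIC))
E
```

```text
time: 11.55
eef_pos: [0.5738, -0.0576, 0.0519]
tcp_rot: [0.998, -0.056, 0.001, 0.001]
ft_force: [-1.1, -6.0, 4.1]
opening: 0.002
time: 12.18
eef_pos: [0.5759, -0.0388, 0.0519]
tcp_rot: [0.998, -0.056, 0.001, 0.001]
ft_force: [0.1, -6.4, 4.1]
opening: 0.005
```

View pics/s5.png

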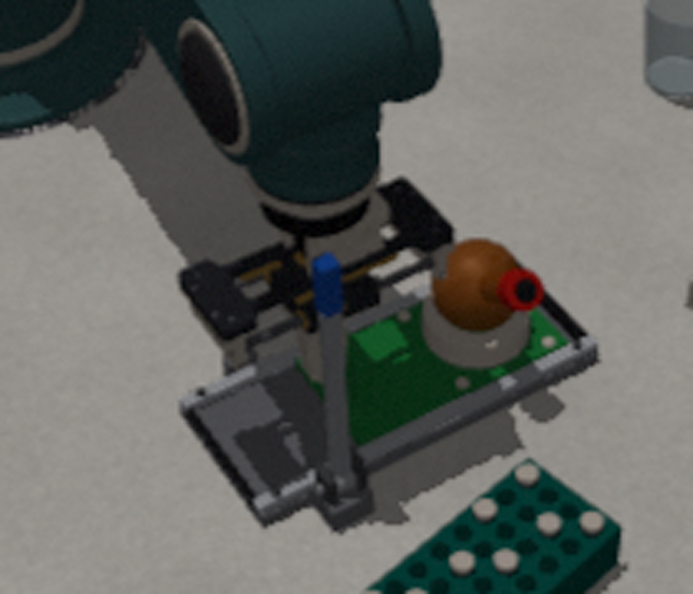

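The carrier is nearly out: only a thin dark gap remains near the front stop at (565,320). The flask still sits in its ring at (478,285) and the bar stands. I'll creep on until the force rises.

```bash
python3 -m jog '1 0 -.0015 0 0 0 0;1 0 -.0015 0 0 0 0;1 0 -.0015 0 0 0 0;1 0 -.0015 0 0 0 0;1 0 -.0015 0 0 0 0'
python3 -m jog '1 0 -.001 0 0 0 0;1 0 -.001 0 0 0 0;1 0 -.001 0 0 0 0;1 0 -.001 0 0 0 0;1 0 -.001 0 0 0 0'
```

```text
time: 12.85
eef_pos: [0.5767, -0.0314, 0.0518]
tcp_rot: [0.998, -0.056, 0.0, 0.001]
ft_force: [-0.9, -6.0, 4.0]
opening: 0.006
time: 13.48
eef_pos: [0.5778, -0.0289, 0.0523]
tcp_rot: [0.998, -0.056, 0.001, 0.003]
ft_force: [2.6, -31.2, 5.2]
opening: 0.009
```

The force jumped to 31 N, so the carrier is at the stop. I'll back off, rise and locate the flask.

```bash
python3 -m jog '1 0 .01 0 0 0 0;1 0 .02 0 0 0 0;1 0 .02 -.04 0 0 0;1 0 .02 -.06 0 0 0;1 0 .04 -.06 0 0 0'
python3 -m jog '1 0 .04 -.06 0 0 0;1 0 .04 -.03 0 0 0;1 0 .04 0 0 0 0;1 0 .03 0 0 0 0;1 0 0 0 0 0 0'
python3 - <<'E'
from fit import *
print([proj(n,[.591,.107,.08]) for n in("top","scene")])
a=env.read_camera("top")[160:260,230:330];b=env.read_camera("scene")[205:305,310:410]
im=np.hstack([a,b])[:,:,::-1]
cv2.imwrite("pics/s6.png",cv2.resize(im,None,fx=4,fy=4,interpolation=cv2.INTER_CUBIC))
E
```

```text
time: 14.1
eef_pos: [0.5649, -0.1307, 0.2045]
tcp_rot: [0.998, -0.055, 0.0, -0.0]
ft_force: [0.3, -1.2, 0.6]
opening: 0.003
time: 14.72
eef_pos: [0.5485, -0.2756, 0.2839]
tcp_rot: [0.998, -0.057, -0.0, -0.0]
ft_force: [1.3, -0.3, 0.1]
opening: 0.006
[array([296.09701125, 220.44114684]), array([357.49430202, 242.30573925])]
```

View pics/s6.png

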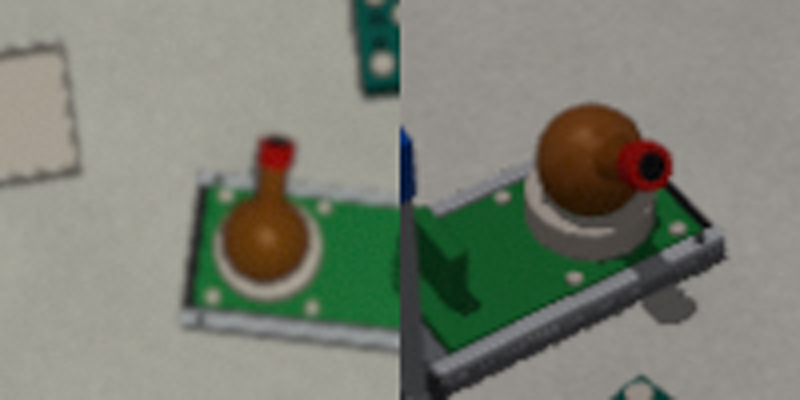

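The carrier sits at the front stop. Bulb at (296,220) in top, matching the predicted seat; cap face at (299,195) in top and (373,246) in scene.

Run:
```python
from fit import *
t,e=tri(299.0,194.8,372.8,246.0);print("cap",t,e,"bulb",tri(296.2,219.6,357.5,244.5),at("top",296.4,220,.078),at("scene",357.5,244.5,.078))
o=env.get_obs();m=R.from_quat(o["tcp_rot"]).as_matrix();print(o["eef_pos"])
for P in(t,[.591,.107,.074]):print(m.T@(np.array(P)-o["eef_pos"]))
```

```text
cap [0.6602 0.0957 0.1282] 0.0028 bulb (array([0.594 , 0.106 , 0.0754]), np.float64(0.0022)) [0.5928 0.1062 0.078 ] [0.5955 0.1032 0.078 ]
[ 0.54904967 -0.27369818  0.28424084]
[ 0.06926856 -0.37942511  0.15619414]
[-0.00074435 -0.3829054   0.21041637]
```

I'll now go to the far side of the cap with a slightly parted, V-like finger pair (16 mm gap), descending beside it.

```bash
python3 -m jog '.83 .0125 -.0475 0 0 0 0;.83 .0125 -.0475 0 0 0 0;.83 .0125 -.0475 0 0 0 0;.83 .0125 -.0475 0 0 0 0;.83 .0125 -.0475 0 0 0 0'
python3 -m jog '.83 .0125 -.0475 0 0 0 0;.83 .0125 -.0475 0 0 0 0;.83 .0125 -.0475 0 0 0 0;.83 0 0 .03 0 0 0;.83 0 0 0 0 0 0'
python3 -m jog '.83 0 0 .05 0 0 0;.83 0 0 .05 0 0 0;.83 0 0 .04 0 0 0;.83 0 0 .012 0 0 0;.83 0 0 0 0 0 0'
python3 - <<'E'
from fit import *
o=env.get_obs();m=R.from_quat(o["tcp_rot"]).as_matrix();print(o["eef_pos"],m.T@(np.array([.5935,.1055,.074])-o["eef_pos"]))
b=env.read_camera("scene")[180:310,300:460]
cv2.imwrite("pics/s7.png",cv2.resize(b[:,:,::-1],None,fx=4,fy=4,interpolation=cv2.INTER_CUBIC))
E
```

```text
time: 15.45
eef_pos: [0.6379, -0.0418, 0.2847]
tcp_rot: [0.998, -0.055, 0.0, -0.0]
ft_force: [1.0, 0.3, 0.4]
opening: 0.168
time: 16.08
eef_pos: [0.6898, 0.0943, 0.2521]
tcp_rot: [0.999, -0.055, -0.002, 0.0]
ft_force: [-0.0, 0.8, 0.1]
opening: 0.17
time: 16.7
eef_pos: [0.6911, 0.0929, 0.1037]
tcp_rot: [0.998, -0.056, 0.0, -0.0]
ft_force: [0.4, -0.1, 0.3]
opening: 0.168
[0.69111898 0.09293311 0.1036985 ] [-0.09842728 -0.00163562  0.02964434]
```

View pics/s7.png

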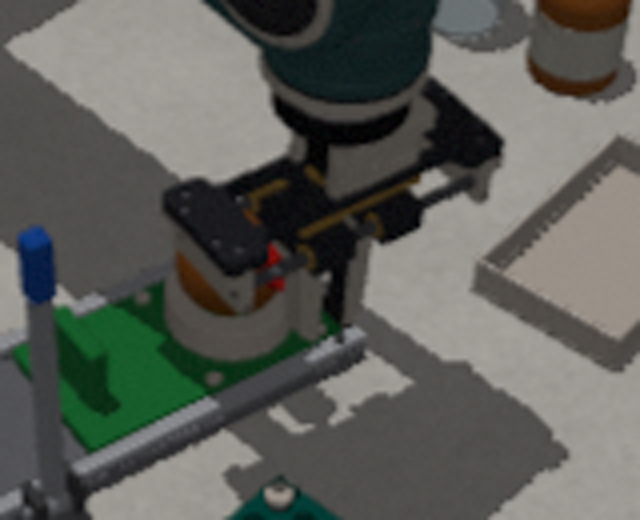

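I see the fingers standing just outside the cap: cap red at (272,265), fingers at (305,290) and (355,290). That is 11 pictures viewed, so one is left for the final check. I'll push up slowly and follow the cap by its colour centroid.

```bash
cat > red.py <<'E'
from fit import *
for n,P in(("scene",[.5935,.1055,.149]),("top",[.5935,.1055,.158])):
    im=cv2.cvtColor(env.read_camera(n),cv2.COLOR_RGB2HSV)
    u,v=proj(n,P).astype(int);s=im[v-35:v+36,u-35:u+36]
    k=((s[...,0]<5)|(s[...,0]>174))&(s[...,1]>170)&(s[...,2]>60)
    y,x=np.nonzero(k);print(n,"expect upright",u,v,"seen",len(x),x.mean()+u-35 if len(x) else 0,y.mean()+v-35 if len(x) else 0)
E
python3 red.py
python3 -m jog '.83 -.004 0 0 0 0 0;.83 -.004 0 0 0 0 0;.83 -.004 0 0 0 0 0;.83 -.004 0 0 0 0 0;.83 -.003 0 -.004 0 0 0'
python3 -m jog '.83 -.003 0 -.003 0 0 0;.83 -.005 0 -.0055 0 0 0;.83 -.005 0 -.0055 0 0 0;.83 -.0055 0 -.005 0 0 0;.83 -.0055 0 -.005 0 0 0'
python3 red.py
```

```text
scene expect upright 358 222 seen 23 368.17391304347825 246.0
top expect upright 295 214 seen 0 0 0
time: 17.48
eef_pos: [0.6717, 0.0951, 0.1064]
tcp_rot: [0.998, -0.056, -0.0, 0.0]
ft_force: [0.8, -0.2, 0.3]
opening: 0.169
time: 18.1
eef_pos: [0.6477, 0.0979, 0.1308]
tcp_rot: [0.998, -0.056, -0.0, -0.0]
ft_force: [1.0, -0.7, 0.6]
opening: 0.172
scene expect upright 358 222 seen 7 359.0 232.0
top expect upright 295 214 seen 23 295.95652173913044 204.8695652173913
```

```bash
python3 -m jog '.83 -.006 0 -.003 0 0 0;.83 -.007 0 -.004 0 0 0;.83 -.006 0 -.0025 0 0 0;.83 -.005 0 -.0025 0 0 0;.83 -.003 0 -.001 0 0 0'
python3 red.py
```

```text
time: 18.82
eef_pos: [0.621, 0.1008, 0.1437]
tcp_rot: [0.998, -0.056, 0.0, -0.0]
ft_force: [-0.3, 0.4, 0.1]
opening: 0.169
scene expect upright 358 222 seen 4 364.0 224.5
top expect upright 295 214 seen 40 294.95 213.75
```

```bash
python3 -m jog '.83 -.002 0 0 0 0 0;.83 -.002 0 0 0 0 0;.83 -.001 0 0 0 0 0;.83 0 0 0 0 0 0;.83 0 0 0 0 0 0'
python3 -m jog '.83 .005 0 0 0 0 0;.83 .02 0 0 0 0 0;.83 .03 0 0 0 0 0;.83 .03 0 -.02 0 0 0;.83 .03 0 -.05 0 0 0'
python3 -m jog '.83 0 .05 -.06 0 0 0;.83 0 .05 -.05 0 0 0;.83 0 .05 0 0 0 0;.83 0 .05 0 0 0 0;.83 0 .05 0 0 0 0'
python3 -m jog '.83 0 .05 0 0 0 0;.83 0 .05 0 0 0 0;.83 0 .05 0 0 0 0;.83 0 0 0 0 0 0;.83 0 0 0 0 0 0'
python3 red.py
python3 - <<'E'
from fit import *
print([proj(n,P).round(1) for n,P in(("scene",[.5935,.1055,.149]),("top",[.5935,.1055,.158]))])
a=env.read_camera("top")[150:290,220:380];b=env.read_camera("scene")[170:310,260:420]
cv2.imwrite("pics/s8.png",cv2.resize(np.hstack([a,b])[:,:,::-1],None,fx=2.5,fy=2.5,interpolation=cv2.INTER_CUBIC))
E
```

```text
time: 19.55
eef_pos: [0.6163, 0.1013, 0.1434]
tcp_rot: [0.998, -0.056, -0.0, 0.0]
ft_force: [0.5, 0.5, -0.7]
opening: 0.171
time: 20.18
eef_pos: [0.731, 0.0883, 0.2113]
tcp_rot: [0.998, -0.056, -0.002, 0.0]
ft_force: [0.0, 0.9, 0.9]
opening: 0.169
time: 20.8
eef_pos: [0.7045, -0.1459, 0.3056]
tcp_rot: [0.998, -0.056, -0.0, -0.0]
ft_force: [0.0, 0.5, -0.2]
opening: 0.171
time: 21.42
eef_pos: [0.6882, -0.2932, 0.3054]
tcp_rot: [0.998, -0.056, -0.0, -0.0]
ft_force: [-0.4, -0.4, -0.1]
opening: 0.172
scene expect upright 358 222 seen 94 358.02127659574467 224.28723404255322
top expect upright 295 214 seen 52 295.4807692307692 213.8269230769231
[array([358.5, 223. ]), array([295.3, 214.2])]
```

View pics/s8.png

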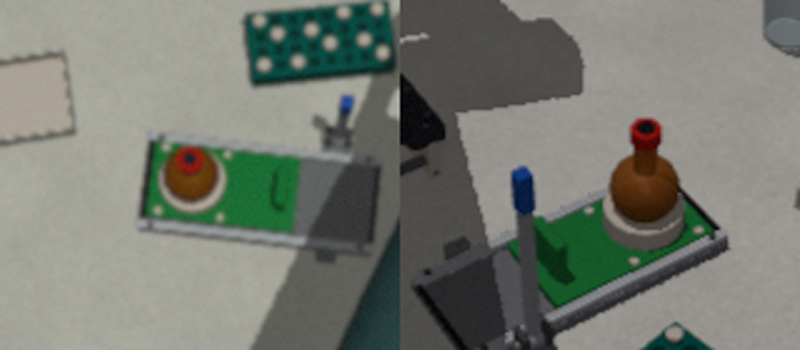

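The picture shows the flask upright in its ring: red cap at (645,132) above the bulb (643,190). The carrier is at the stop, the bar is standing at (522,230) and the gripper is clear. The cap centroids match the upright prediction to about 1 pixel, so I'm handing in.

```bash
python3 -c "
from station import env
print(env.get_obs()['ft_force']);print(env.job_done())"
```

```text
[ 0.15197022  0.60941039 -0.20939204]
the job is handed in; nothing more can be done
None
```

The job is handed in, at about 21.5 s of robot time. `job_done` reports no verdict, so what follows is from my own checks.

**What I did:**
1. I pinched the bar's grip and swung it up to about 1.55 rad by the commanded arc, then let go.
2. I pushed the tab from behind until the carrier met the front stop, where the force rose to 31 N.
3. I pushed the cap up with the slightly parted fingers, raising them along with it, then backed away.

**Last checks:**
- **Flask:** it stands upright in its ring. The cap centroid is 0.4 px (top camera) and 1.4 px (scene camera) from where an upright flask should show, about 1–2° of tilt.
- **Carrier and bar:** the last picture shows the carrier at the stop and the bar standing upright. I judged both by eye.
- **Robot:** the gripper is clear of everything, with wrist force around 0.6 N, which is noise.
- **Other labware:** nothing in that picture looked moved, but it covers only the area around the dock. I did not measure the racks, bottles or tray again.

**Disagreement:** the dock fit left up to about 2.5 px (roughly 5 mm) at the corners. Pinching the bar and hitting the front stop later agreed with the fit to about 2 mm.

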